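Stock and label a bay of the wax-tin rack

ROBOT

A 6-joint arm with a two-finger parallel gripper is mounted at the origin on the work surface. World frame = base frame: x ahead of the robot, y to its left, z up, the work surface at z = 0. Lengths are in m, angles in rad, forces in N, time in s.
With the tool pointing down it reaches from about 0.35 to 0.975 m from the base axis. Payload 17.4 kg.
Tool frame: the origin (TCP) lies at the very end of the fingers, on their centre line; the grasp point (between the pads) lies 19 mm behind it (env.tcp_to_grasp is the z of the grasp point in the tool frame, in m); z points along the fingers, y is the line along which they close (so a half turn about z gives the same grasp; the last joint's range is limited). The gripper opens to 85 mm and grips with 20 to 120 N. Pads are 22 mm wide; open, the fingers measure 114 mm over their backs; the gripper's body (76 mm by 85 mm) begins 54 mm behind the grasp point. The pads swing forward as they close: fully open they stand 13 mm farther back than shut.
Start: joints at [-1.2, 0.116, 1.442, -0, 1.584, -0.038], TCP at [0.268, -0.619, 0.231] pointing down, gripper open.
Joint ranges: [-2.83, 2.83], [-0.83, 2.19], [0.07, 2.5], [-1.14, 4.28], [0.01, 3], [-2.97, 2.97]. Speed limits (rad/s): [1.89, 1.89, 2.22, 3.14, 3.14, 3.14].

INTERFACE

Orientations are given as a unit quaternion [x, y, z, w].
In Python, from bench import env gives the robot as it stands. The module is installed in compiled form; this text tells all that it offers.
- The arm moves only by the tool arm_command, never from a script. Its argument "steps" is a list of rows, each an object of numbers: "grip": the closure, from -1 (fully open) to 1 (shut); "x", "y", "z": the shift along the tool's x, y, z normalised to -1 to 1, where 1 is 2.5 cm; "twist": the turn about the tool's z normalised to -1 to 1, where 1 is 0.1 rad. A call has 1 to 5 rows; each row shifts and turns the commanded pose from where the row before left it, along the tool's axes as they then stand; what a row does not reach is not made up. A row lasts 1/12 s, in which the tool goes at most 41.7 mm and 7.16 degrees, less where a joint would pass 70% of its speed; a pose out of reach is approached as far as the arm can. A call with a number of a shift or a turn outside -1 to 1 is refused whole. A call with a gripper value outside its range is refused whole. The fingers move at their own pace and stop on an object; "force" is the grip in N (left out, the last holds). Time passes only in rows, so rows that do not move let the fingers close. It gives the time, the measured TCP pose, the force, the opening and the grip force at its end, in the units of the state.
- env.state(): the state, without advancing time (a new reading comes with each control period).
- env.get_image(name): name is "scene" or "top" or "wrist"; returns a dict with "color" (480x640x3 uint8, red, green, blue), "fx", "fy", "cx", "cy" (pixels), "pose" (4x4, takes a point from camera to world coordinates). Camera axes: x right, y down, z forward; pixel columns grow to the right and rows downward; lengths in m; the calibration is good to about 2 mm. A picture is of the moment at which its call begins. There is no depth.
- env.hand_in(): hands the job in; it is judged then, once.
The state is a dict: "time": time; "qpos": joint angles; "dq": joint speeds; "tau": joint torques, N m; "tcp_pos": TCP position; "tool_rot": TCP orientation; "force": force on the tool from outside, world axes, zero at the start; "ft_torque": the same for the moment, N m; "finger_gap": finger opening in m; "gripper_force": force on a finger pad.
Only numpy, scipy, OpenCV 4.12 (cv2) and the standard library are available. Lean on these libraries where they do the work, as an engineer would, in place of code of your own. Each camera call takes 0.05 s, during which the arm holds its last target. There are 200 camera calls.

TASK

Stand the green tin of wax upright on the empty felt pad in the rack. Then take the green label holder off the rim of the small box, push its tongue down behind the rack's front lip, squarely in front of the green tin, until it sits fully home, and finish with your fingers still on the holder, pressing it firmly (but without forcing it) down on the lip so that the adhesive under it takes. Leave the other two tins, the glue bottle and the brush where they are.

Things in the scene. Friction and masses are not known exactly. Their poses are not given: they have to be found in the camera images.
- tin: The green-lidded wax tin that stands on the bench: round, 58 mm diameter at the lid (upper 12 mm), 55 mm below it, 42 mm tall, 0.09 to 0.18 kg. Origin at the centre of its underside, z up.
- bay_pad: The empty place in the rack: a dark felt disc, 72 mm diameter, flush with the rack floor. Origin at its centre on the floor. x points from the rack's front lip to its back rail, y along the lip, z up. The middle plane of the lip is at x = -72 mm here and its top edge at z = +28 mm. The other pads, each with a tin, lie at y = 100 or 200 mm to either side.
- lip_spot (a point): The middle of the lip's top edge straight in front of the empty pad (lip 8 mm thick in x): where the holder's seat (its origin) comes to rest. Axes as the pad's.
- rack: Wooden bench rack, fixed, 348 mm long (y), three bays in a row, floor 30 mm above the bench. Front lip of 8 mm plywood, top edge 58 mm above the bench; end cheeks 74 mm and back rail 60 mm above the bench; 120 mm clear from lip to back rail. Origin on the bench under the middle of the lip's length and thickness; x from lip to back rail, y along the lip, z up.
- holder: White label holder with a green band, 60 mm wide (y), rigid, 30 to 55 g, hung loosely over the +x wall of the small box. Origin: middle of its seat, the underside of the bridge (4 mm thick, 16 mm deep in x), which rests on the edge it hangs over. z up; the label looks to -x. Above the bridge stands the label frame, 8 mm thick (x), 60 mm wide, z = 4 to 44 mm.
- holder_grip (a point): On the holder, inside its label frame, 28 mm above the seat: a good middle for the finger pads, which close on the frame's 8 mm thickness (along x).
- tongue_tip (a point): On the holder, lower end of its tongue: flat, 3 mm thick (x = 5 to 8 mm from the seat's middle), 50 mm wide, reaching 24 mm below the seat; it goes down behind the lip (+x side). In front, at x = -5 mm, a short leg reaches 12 mm down, its foot flared outward. So the gap is 10 mm, for an edge 8 mm thick: 1 mm play either way.
- box: Small open wooden box, fixed to the bench, 90 x 120 x 45 mm high with walls 8 mm thick, holding cards; the label holder hangs on its +x wall (wall centre at x = +41 mm). Origin at the centre of its underside.
- tin_b: Red-lidded tin of the same size in its own bay, with its red label holder fixed on the lip in front of it. Leave alone.
- tin_c: Blue-lidded tin of the same size in its own bay, with its blue label holder fixed on the lip in front of it. Leave alone.
- glue: White glue bottle with an orange cap, 56 mm diameter, 130 mm tall, standing on the bench. Origin at the centre of its underside. Leave alone.
- brush: Flat brush lying on the bench in front of the rack, about 190 mm long, under 30 mm high. Leave alone.
Not all that is in view belongs to the job. Leave any turquoise or yellow look-alike of the holder alone.

How it is judged:
By the outcome, as a careful person would: the job done as asked, in the order asked, and still so for the second after the job is handed in, while the arm keeps its last pose, push and grip.
It also fails if it takes over 54 s, if anything falls off the work surface, if the arm or the gripper's body presses on something with over 40 N, if the wrist force passes 120 N, or if a joint passes its speed limit or range.

## Working session

There is one attempt and no reset: what is moved stays moved. The work goes in short steps, Python scripts to look and compute and a tool call to move; the robot and the scene stay as the last step left them, time stands still between calls to the robot, and variables do not carry over. Pictures are saved under pics/ and viewed, at most 10 in all, crops included, and the job is handed in when it is done.

Besides the shell and the picture viewer there is one more tool, called by a JSON object that holds its "name" and its "arguments". arm_command: Moves the arm, as the interface text tells. Its arguments: {"type":"object","properties":{"steps":{"type":"array","items":{"type":"object","properties":{"grip":{"type":"number"},"x":{"type":"number"},"y":{"type":"number"},"z":{"type":"number"},"twist":{"type":"number"}}}},"force":{"type":"number"}},"required":["steps"]}

```bash
mkdir -p pics; cat > h.py <<'E'
import numpy as np, cv2
from bench import env
def grab(n,save=None):
    im=env.get_image(n)
    if save: cv2.imwrite('pics/'+save,cv2.cvtColor(im['color'],cv2.COLOR_RGB2BGR))
    return im
def ray(im,u,v):
    P=np.array(im['pose']);d=P[:3,:3]@np.array([(u-im['cx'])/im['fx'],(v-im['cy'])/im['fy'],1]);return P[:3,3],d
def onz(im,u,v,z):
    o,d=ray(im,u,v);return o+d*(z-o[2])/d[2]
def proj(im,p):
    P=np.array(im['pose']);c=P[:3,:3].T@(np.array(p)-P[:3,3]);return im['fx']*c[0]/c[2]+im['cx'],im['fy']*c[1]/c[2]+im['cy']
def tri(*rs):
    A=np.zeros((3,3));b=np.zeros(3)
    for o,d in rs:
        d=d/np.linalg.norm(d);M=np.eye(3)-np.outer(d,d);A+=M;b+=M@o
    return np.linalg.solve(A,b)
E
python3 - <<'E'
from h import *
for n in('top','scene'):
    im=grab(n,n+'0.png');print(n,im['fx'],np.round(im['pose'],3).tolist())
s=env.state();print(s,env.tcp_to_grasp)
E
```

```text
top 553.7339946580242 [[-0.021, -0.993, 0.115, 0.365], [-1.0, 0.021, 0.005, 0.076], [-0.007, -0.115, -0.993, 1.478], [0.0, 0.0, 0.0, 1.0]]
scene 486.05649218075274 [[0.002, 0.849, -0.529, 1.111], [1.0, 0.0, 0.004, 0.07], [0.004, -0.529, -0.849, 0.997], [0.0, 0.0, 0.0, 1.0]]
{'time': 0.1, 'qpos': array([-1.19979795e+00,  1.16440373e-01,  1.44217116e+00,  6.45591500e-06,
        1.58397595e+00, -3.77994388e-02]), 'dq': array([-0.0008901 ,  0.00033994, -0.00270337, -0.00027884, -0.00136893,
       -0.00021722]), 'tau': array([ 2.42969545e-03, -7.33665919e+01, -6.33789253e+01, -1.72743671e-05,
        5.22846181e-03,  2.48188179e-06]), 'tcp_pos': array([ 0.26825501, -0.61923893,  0.23065136]), 'tool_rot': array([ 9.79183041e-01,  2.02978633e-01, -7.93034663e-05, -4.91064488e-04]), 'force': array([-1.36597633,  1.09831888, -0.63813438]), 'ft_torque': array([-0.03358668, -0.0401093 ,  0.06661605]), 'gripper_force': 0.0, 'finger_gap': 0.08541257341543405} -0.0187
```

View pics/top0.png

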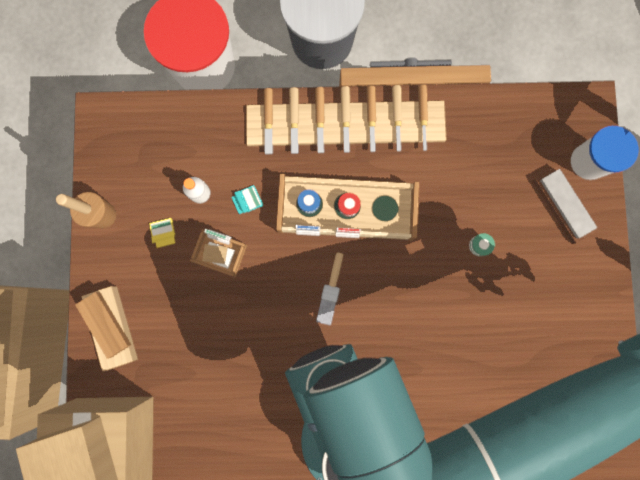

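View pics/scene0.png

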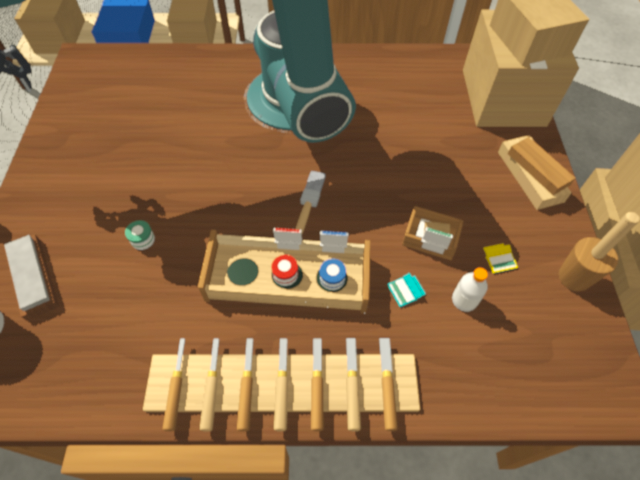

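The top view shows the green tin at (482,244), the empty pad at (385,208), the box at (218,252) with its holder at (217,238), and turquoise and yellow look-alikes at (248,200) and (163,232). The scene view shows the tin at (140,235), the pad at (242,271) and the holder at (437,237).

```bash
python3 - <<'E'
from h import *
t=grab('top');s=grab('scene');w=grab('wrist','w0.png')
def both(n,a,b): print(n,np.round(tri(ray(t,*a),ray(s,*b)),3))
both('tinlid',(484,244),(140,230))
both('pad',(385,208),(242,271))
both('holder',(217,238),(437,237))
both('redlid',(349,203),(286,266))
P=np.array(w['pose']);st=env.state()
from scipy.spatial.transform import Rotation as R
T=R.from_quat(st['tool_rot']).as_matrix()
print('cam in tool',np.round(T.T@(P[:3,3]-st['tcp_pos']),3),np.round(T.T@P[:3,:3],3).tolist(),w['fx'])
print(np.round(T,3).tolist())
# rack lip line: right/left ends in top
for uv in((279,236),(413,240)): print(np.round(onz(t,*uv,0.058),3))
for uv in((283,176),(416,183)): print(np.round(onz(t,*uv,0.06),3))
E
```

```text
tinlid [ 0.496 -0.345  0.041]
pad [ 0.598 -0.096  0.031]
holder [0.525 0.345 0.058]
redlid [0.607 0.003 0.071]
cam in tool [ 0.078  0.    -0.142] [[-0.001, -0.953, -0.302], [1.0, -0.001, 0.0], [-0.0, -0.302, 0.953]] 373.0737360182877
[[0.918, 0.398, -0.0], [0.398, -0.918, 0.001], [0.0, -0.001, -1.0]]
[0.527 0.183 0.058]
[ 0.509 -0.162  0.058]
[0.684 0.17  0.06 ]
[ 0.658 -0.176  0.06 ]
```

{"name": "arm_command", "arguments": {"steps": [{"twist":0.92,"grip":-1},{"twist":0.92,"grip":-1},{"twist":0.92,"grip":-1},{"twist":0.92,"grip":-1},{"twist":0.92,"grip":-1}]}}

```text
invalid input at $.steps[0]: expected keys grip, x, y, z, twist
```

{"name": "arm_command", "arguments": {"steps": [{"x":0.7,"y":-0.95,"grip":-1},{"x":0.7,"y":-0.95,"grip":-1},{"x":0.7,"y":-0.95,"grip":-1},{"x":0.7,"y":-0.95,"grip":-1},{"x":0.7,"y":-0.95,"grip":-1}]}}

```text
invalid input at $.steps[0]: expected keys grip, x, y, z, twist
```

{"name": "arm_command", "arguments": {"steps": [{"x":0.7,"y":-0.95,"grip":-1},{"x":0.7,"y":-0.95,"grip":-1},{"x":0.7,"y":-0.95,"grip":-1},{"x":0.7,"y":-0.95,"grip":-1},{"x":0,"y":0,"grip":-1}]}}

```text
invalid input at $.steps[0]: expected keys grip, x, y, z, twist
```

```bash
cat >> h.py <<'E'
def cam(name,tag):
    im=grab(name,tag+'.png');np.savez('pics/'+tag,**{k:np.array(v) for k,v in im.items()});return im
def load(tag):
    d=np.load('pics/'+tag+'.npz');return {k:d[k] for k in d}
def blobs(im,lo,hi,amin=60):
    m=cv2.inRange(cv2.cvtColor(im['color'],cv2.COLOR_RGB2HSV),lo,hi)
    n,l,s,c=cv2.connectedComponentsWithStats(m)
    return [(s[i].tolist(),np.round(c[i],1).tolist()) for i in range(1,n) if s[i][4]>amin],l
def st():
    s=env.state();from scipy.spatial.transform import Rotation as R
    T=R.from_quat(s['tool_rot']).as_matrix()
    print('t',round(s['time'],2),'tcp',np.round(s['tcp_pos'],4),'yaw',round(np.arctan2(T[1,0],T[0,0]),4),'F',np.round(s['force'],1),'gap',round(s['finger_gap'],4),'gf',round(s['gripper_force'],1),'q',np.round(s['qpos'],2));return s,T
E
python3 - <<'E'
from h import *
st();w=cam('wrist','w1');print(blobs(w,(35,60,30),(90,255,255))[0])
E
```

```text
t 0.25 tcp [ 0.2683 -0.6193  0.231 ] yaw 0.4088 F [ 0.3 -0.2  0.2] gap 0.0853 gf 0.0 q [-1.2   0.12  1.44  0.    1.58 -0.04]
[]
```

View pics/w1.png

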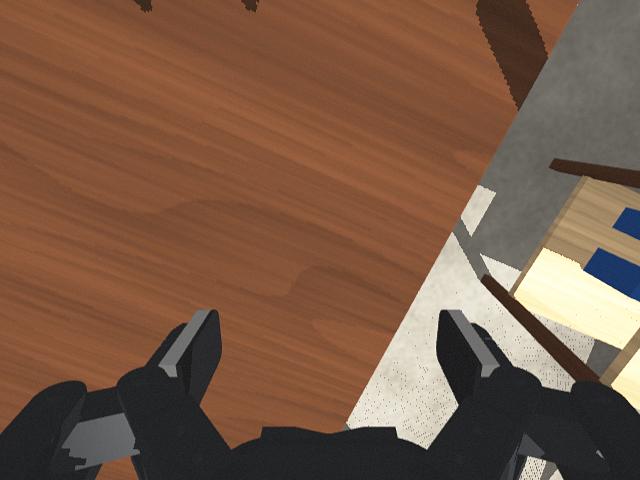

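The moves were refused because every row needs all five keys. The picture shows only bench, with the fingertips at (200,330) and (455,330). I'll resend the moves.

{"name": "arm_command", "arguments": {"steps": [{"x":0,"y":0,"z":0,"twist":0.92,"grip":-1},{"x":0,"y":0,"z":0,"twist":0.92,"grip":-1},{"x":0,"y":0,"z":0,"twist":0.92,"grip":-1},{"x":0,"y":0,"z":0,"twist":0.92,"grip":-1},{"x":0,"y":0,"z":0,"twist":0.92,"grip":-1}]}}

```text
time: 0.72
tcp_pos: [0.2683, -0.6193, 0.2312]
tool_rot: [1.0, -0.028, -0.0, -0.0]
force: [-0.7, 0.0, 0.2]
finger_gap: 0.0852
gripper_force: 0.0
```

{"name": "arm_command", "arguments": {"steps": [{"x":0.7,"y":-0.95,"z":0,"twist":0,"grip":-1},{"x":0.7,"y":-0.95,"z":0,"twist":0,"grip":-1},{"x":0.7,"y":-0.95,"z":0,"twist":0,"grip":-1},{"x":0.7,"y":-0.95,"z":0,"twist":0,"grip":-1},{"x":0.7,"y":-0.95,"z":0,"twist":0,"grip":-1}]}}

```text
time: 1.13
tcp_pos: [0.3624, -0.5041, 0.2313]
tool_rot: [1.0, -0.026, -0.0, -0.0]
force: [-0.4, -0.2, 0.7]
finger_gap: 0.0854
gripper_force: 0.0
```

{"name": "arm_command", "arguments": {"steps": [{"x":0.7,"y":-0.95,"z":0,"twist":0,"grip":-1},{"x":0.7,"y":-0.95,"z":0,"twist":0,"grip":-1},{"x":0.7,"y":-0.95,"z":0,"twist":0,"grip":-1},{"x":0,"y":0,"z":0,"twist":0,"grip":-1},{"x":0,"y":0,"z":0,"twist":0,"grip":-1}]}}

```text
time: 1.55
tcp_pos: [0.4186, -0.4359, 0.2314]
tool_rot: [1.0, -0.025, 0.0, 0.0]
force: [-0.6, -0.7, -0.2]
finger_gap: 0.0856
gripper_force: 0.0
```

```bash
python3 - <<'E'
from h import *
st();w=cam('wrist','w2');print(blobs(w,(40,60,30),(90,255,255))[0])
E
```

```text
t 1.55 tcp [ 0.4186 -0.4359  0.2314] yaw -0.0491 F [-0.6 -0.7 -0.2] gap 0.0856 gf 0.0 q [-0.85 -0.04  1.6  -0.    1.58  0.77]
[([189, 92, 70, 71, 2998], [223.8, 127.0])]
```

View pics/w2.png

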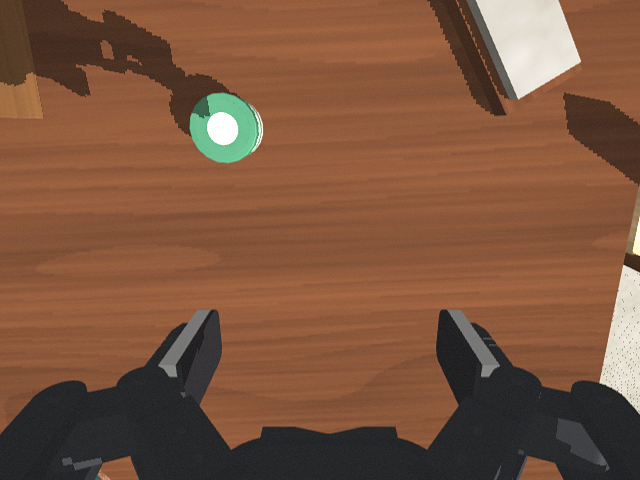

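The tin stands upright with its lid centred near (225,127). Next I'll move over it for a second view.

{"name": "arm_command", "arguments": {"steps": [{"x":0.4,"y":-0.94,"z":0,"twist":0,"grip":-1},{"x":0.4,"y":-0.94,"z":0,"twist":0,"grip":-1},{"x":0.4,"y":-0.94,"z":0,"twist":0,"grip":-1},{"x":0.4,"y":-0.94,"z":0,"twist":0,"grip":-1},{"x":0,"y":0,"z":0,"twist":0,"grip":-1}]}}

```text
time: 2.02
tcp_pos: [0.4634, -0.3431, 0.2315]
tool_rot: [1.0, -0.025, 0.0, -0.0]
force: [0.1, -0.1, -0.2]
finger_gap: 0.0853
gripper_force: 0.0
```

```bash
python3 - <<'E'
from h import *
s,T=st();w=cam('wrist','w3');w2=load('w2')
r=[]
for im in(w2,w):
    b,l=blobs(im,(40,60,30),(90,255,255),500);print(b)
    m=(l>0).astype(np.uint8);c=max(cv2.findContours(m,0,1)[0],key=cv2.contourArea);e=cv2.fitEllipse(cv2.convexHull(c));print(e);r.append(ray(im,*e[0]))
p=tri(*r);print(p,[onz(im,*e,0.042) for im,e in()])
print('tool delta',np.round(T.T@(p-s['tcp_pos']),4))
E
```

```text
t 2.02 tcp [ 0.4634 -0.3431  0.2315] yaw -0.0504 F [ 0.1 -0.1 -0.2] gap 0.0853 gf 0.0 q [-0.68 -0.1   1.66  0.    1.58  0.94]
[([189, 92, 70, 71, 2998], [223.8, 127.0])]
((223.525146484375, 127.1757583618164), (66.96553802490234, 72.51502227783203), 140.62486267089844)
[([0, 20, 72, 92, 3823], [32.5, 70.0]), ([302, 142, 65, 66, 2610], [333.8, 174.4])]
((27.873939514160156, 65.3607406616211), (77.62539672851562, 99.80237579345703), 141.0864715576172)
[ 0.50045863 -0.4976463   0.58399065] []
tool delta [ 0.045   0.1523 -0.3526]
```

```bash
python3 - <<'E'
from h import *
s,T=st();w=load('w3');w2=load('w2')
r=[]
for im,x0 in((w2,0),(w,200)):
    b,l=blobs(im,(40,60,30),(90,255,255),500)
    l[:,:x0]=0;m=(l>0).astype(np.uint8);c=max(cv2.findContours(m,0,1)[0],key=cv2.contourArea)
    (x,y),rad=cv2.minEnclosingCircle(c);M=cv2.moments(cv2.convexHull(c));u=(M['m10']/M['m00'],M['m01']/M['m00']);print(u,x,y,rad,onz(im,*u,.042));r.append(ray(im,*u))
p=tri(*r);print(p);print('tool delta',np.round(T.T@(p-s['tcp_pos']),4))
E
```

```text
t 2.07 tcp [ 0.4628 -0.3445  0.2314] yaw -0.0502 F [-0.2 -0.9  0.3] gap 0.0854 gf 0.0 q [-0.68 -0.1   1.66  0.    1.58  0.94]
(223.5179995593743, 127.2008371888081) 223.94117736816406 126.94117736816406 36.318233489990234 [ 0.49841376 -0.35038672  0.042     ]
(333.80134526880084, 174.70019723865877) 333.6283264160156 174.574951171875 32.867088317871094 [ 0.49860054 -0.34931355  0.042     ]
[ 0.49829632 -0.34940387  0.03859703]
tool delta [0.0356 0.0031 0.1928]
```

{"name": "arm_command", "arguments": {"steps": [{"x":0.72,"y":0.06,"z":0.9,"twist":0,"grip":-1},{"x":0.72,"y":0.06,"z":0.9,"twist":0,"grip":-1},{"x":0,"y":0,"z":1,"twist":0,"grip":-1},{"x":0,"y":0,"z":1,"twist":0,"grip":-1},{"x":0,"y":0,"z":1,"twist":0,"grip":-1}]}}

```text
time: 2.48
tcp_pos: [0.4977, -0.3513, 0.1099]
tool_rot: [1.0, -0.026, -0.0, 0.0]
force: [0.9, -0.3, 0.1]
finger_gap: 0.0856
gripper_force: 0.0
```

{"name": "arm_command", "arguments": {"steps": [{"x":0,"y":0,"z":1,"twist":0,"grip":-1},{"x":0,"y":0,"z":1,"twist":0,"grip":-1},{"x":0,"y":0,"z":0,"twist":0,"grip":-1},{"x":0,"y":0,"z":0,"twist":0,"grip":-1}]}}

```text
time: 2.82
tcp_pos: [0.4974, -0.3506, 0.0606]
tool_rot: [1.0, -0.026, -0.001, -0.001]
force: [0.4, 0.1, 0.2]
finger_gap: 0.0854
gripper_force: 0.0
```

```bash
python3 - <<'E'
from h import *
s,T=st();print(np.round(T.T@(np.array([.4985,-.3497,.042])-s['tcp_pos']),4))
E
```

```text
t 2.82 tcp [ 0.4974 -0.3506  0.0606] yaw -0.0524 F [0.4 0.1 0.2] gap 0.0854 gf 0.0 q [-0.66  0.07  1.77 -0.    1.3   0.97]
[ 0.0011 -0.001   0.0186]
```

{"name": "arm_command", "arguments": {"steps": [{"x":0.04,"y":-0.04,"z":0.93,"twist":0,"grip":-1},{"x":0,"y":0,"z":0.93,"twist":0,"grip":-1},{"x":0,"y":0,"z":0,"twist":0,"grip":-1}]}}

```text
time: 3.07
tcp_pos: [0.4984, -0.3489, 0.0129]
tool_rot: [1.0, -0.026, -0.001, -0.001]
force: [0.3, 0.7, -1.3]
finger_gap: 0.0857
gripper_force: 0.0
```

{"name": "arm_command", "arguments": {"steps": [{"x":0,"y":0,"z":0,"twist":0,"grip":1},{"x":0,"y":0,"z":0,"twist":0,"grip":1},{"x":0,"y":0,"z":0,"twist":0,"grip":1},{"x":0,"y":0,"z":0,"twist":0,"grip":1},{"x":0,"y":0,"z":0,"twist":0,"grip":1}], "force": 40}}

```text
time: 3.48
tcp_pos: [0.5003, -0.3498, 0.0177]
tool_rot: [1.0, -0.026, 0.001, 0.001]
force: [-2.3, 0.1, 7.5]
finger_gap: 0.0562
gripper_force: 41.7
```

{"name": "arm_command", "arguments": {"steps": [{"x":0,"y":0,"z":0,"twist":0,"grip":1},{"x":0,"y":0,"z":0,"twist":0,"grip":1},{"x":0,"y":0,"z":0,"twist":0,"grip":1}]}}

```text
time: 3.73
tcp_pos: [0.5003, -0.3498, 0.0177]
tool_rot: [1.0, -0.026, 0.001, 0.001]
force: [-2.0, -0.1, 7.3]
finger_gap: 0.0566
gripper_force: 41.7
```

{"name": "arm_command", "arguments": {"steps": [{"x":0,"y":0,"z":-0.5,"twist":0,"grip":1},{"x":0,"y":0,"z":-0.9,"twist":0,"grip":1},{"x":0,"y":0,"z":-0.9,"twist":0,"grip":1},{"x":0,"y":0,"z":-0.9,"twist":0,"grip":1},{"x":0,"y":0,"z":-0.9,"twist":0,"grip":1}]}}

```text
time: 4.15
tcp_pos: [0.4996, -0.349, 0.1207]
tool_rot: [1.0, -0.026, 0.001, 0.0]
force: [-0.1, -0.6, -1.1]
finger_gap: 0.0563
gripper_force: 42.8
```

{"name": "arm_command", "arguments": {"steps": [{"x":0,"y":-0.5,"z":-0.9,"twist":0,"grip":1},{"x":0,"y":-0.9,"z":-0.9,"twist":0,"grip":1},{"x":0,"y":-0.9,"z":-0.5,"twist":0,"grip":1},{"x":0,"y":-0.9,"z":0,"twist":0,"grip":1},{"x":0,"y":-0.9,"z":0,"twist":0,"grip":1}]}}

```text
time: 4.57
tcp_pos: [0.505, -0.2458, 0.1782]
tool_rot: [1.0, -0.026, 0.002, 0.001]
force: [-0.0, 0.2, -0.5]
finger_gap: 0.0563
gripper_force: 42.9
```

{"name": "arm_command", "arguments": {"steps": [{"x":0,"y":-0.9,"z":0,"twist":0,"grip":1},{"x":0,"y":-0.9,"z":0,"twist":0,"grip":1},{"x":0,"y":-0.6,"z":0,"twist":0,"grip":1},{"x":0,"y":0,"z":0,"twist":0,"grip":1},{"x":0,"y":0,"z":0,"twist":0,"grip":1}]}}

```text
time: 4.98
tcp_pos: [0.508, -0.1863, 0.1767]
tool_rot: [1.0, -0.025, 0.001, 0.0]
force: [-0.5, -0.3, -0.4]
finger_gap: 0.0566
gripper_force: 42.9
```

```bash
python3 - <<'E'
from h import *
st();w=cam('wrist','w4');print(blobs(w,(40,50,15),(95,255,255),300)[0])
E
```

```text
t 4.98 tcp [ 0.508  -0.1863  0.1767] yaw -0.0499 F [-0.5 -0.3 -0.4] gap 0.0566 gf 42.9 q [-0.4  -0.16  1.8  -0.    1.5   1.22]
[([36, 53, 77, 104, 1252], [83.8, 107.1]), ([151, 58, 98, 103, 7121], [200.6, 108.4]), ([270, 257, 120, 41, 404], [328.5, 267.1]), ([252, 272, 155, 146, 14187], [328.6, 342.2])]
```

View pics/w4.png

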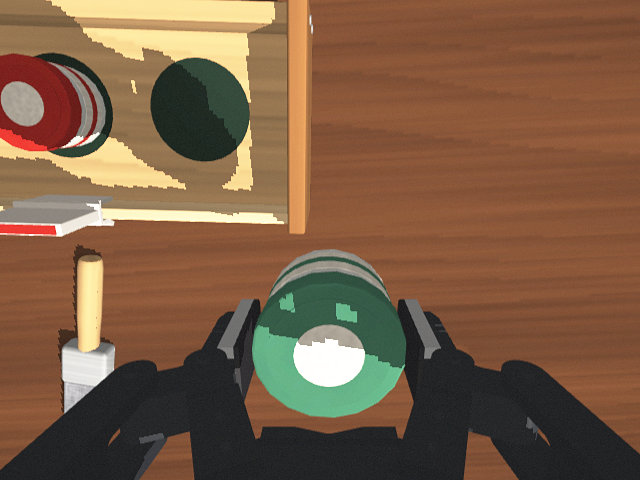

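The tin is held upright at (329,342), the empty pad is at (200,108), the rack's lip runs along rows 205–225 and the red holder is at left. I'll take a second view.

{"name": "arm_command", "arguments": {"steps": [{"x":0,"y":-0.9,"z":0,"twist":0,"grip":1},{"x":0,"y":-0.9,"z":0,"twist":0,"grip":1},{"x":0,"y":-0.6,"z":0,"twist":0,"grip":1},{"x":0,"y":0,"z":0,"twist":0,"grip":1},{"x":0,"y":0,"z":0,"twist":0,"grip":1}]}}

```text
time: 5.45
tcp_pos: [0.5109, -0.1271, 0.1754]
tool_rot: [1.0, -0.025, 0.0, 0.0]
force: [0.3, -0.4, -1.1]
finger_gap: 0.0565
gripper_force: 43.0
```

```bash
python3 - <<'E'
from h import *
s,T=st();w=cam('wrist','w5');w4=load('w4');r=[]
for im in(w4,w):
    b,l=blobs(im,(40,50,15),(95,255,255),1000);print(b)
    c=[x for x in b if x[0][4]>4000 and x[1][1]<220][0]
    i=l[int(c[1][1]),int(c[1][0])];k=max(cv2.findContours((l==i).astype(np.uint8),0,1)[0],key=cv2.contourArea);e=cv2.fitEllipse(cv2.convexHull(k));print(e,onz(im,*e[0],.03));r.append(ray(im,*e[0]))
p=tri(*r);print(p,np.round(T.T@(p-s['tcp_pos']),4))
E
```

```text
t 5.45 tcp [ 0.5109 -0.1271  0.1754] yaw -0.0508 F [ 0.3 -0.4 -1.1] gap 0.0565 gf 43.0 q [-0.29 -0.19  1.83 -0.    1.5   1.33]
[([36, 53, 77, 104, 1252], [83.8, 107.1]), ([151, 58, 98, 103, 7121], [200.6, 108.4]), ([252, 272, 155, 146, 14187], [328.6, 342.2])]
((199.52096557617188, 109.15680694580078), (94.44105529785156, 105.79830169677734), 147.43618774414062) [ 0.60132834 -0.09658448  0.03      ]
[([0, 50, 55, 103, 1775], [31.5, 111.9]), ([125, 53, 68, 104, 1092], [166.8, 107.6]), ([232, 57, 98, 104, 7913], [280.5, 108.8]), ([252, 272, 155, 146, 14178], [328.5, 342.2])]
((280.48919677734375, 108.7877426147461), (97.07720947265625, 103.70486450195312), 161.12472534179688) [ 0.60133644 -0.09665388  0.03      ]
[ 0.60131622 -0.09669361  0.03033793] [ 0.0886 -0.035   0.1451]
```

View pics/w5.png

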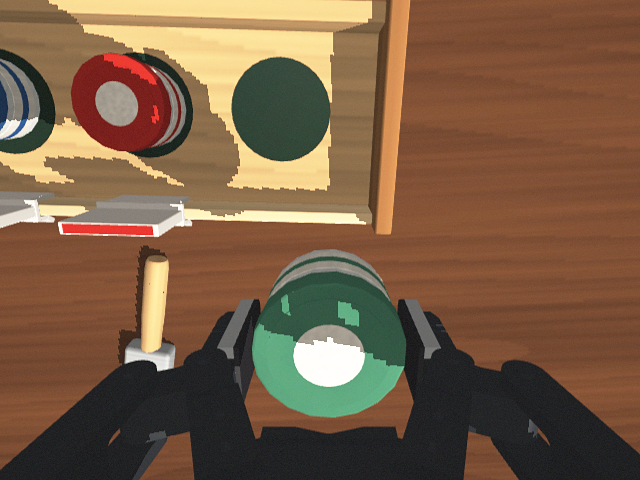

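The pad is at (281,109), the tin is still upright in the grip, and the lip edge runs from (190,212) to (370,222).

```bash
python3 - <<'E'
from h import *
s,T=st();w=load('w5');g=cv2.cvtColor(w['color'],cv2.COLOR_RGB2HSV)
# white disc + lid extents
m=cv2.inRange(g[:,:],(0,0,120),(180,60,255));m[:315]=0;m[395:]=0;m[:,:280]=0;m[:,375:]=0
k=max(cv2.findContours(m,0,1)[0],key=cv2.contourArea);e=cv2.fitEllipse(cv2.convexHull(k));print(e)
for z in(.193,.197,.2): 
    p=onz(w,*e[0],z);print(z,np.round(T.T@(p-s['tcp_pos']),4))
# lip edges: brightness profile by column
v=g[:,:,2].astype(int);sat=g[:,:,1].astype(int)
for u in(230,270,310,350): print(u,[(r,v[r,u],sat[r,u]) for r in range(180,232,2)])
E
```

```text
t 5.5 tcp [ 0.5109 -0.1275  0.1753] yaw -0.0514 F [0.4 0.  0. ] gap 0.0566 gf 43.0 q [-0.29 -0.19  1.83 -0.    1.5   1.33]
((328.6075439453125, 355.3638000488281), (62.26588821411133, 71.0420150756836), 90.70755767822266)
0.193 [-0.0074 -0.0006 -0.0177]
0.197 [-0.0047 -0.0006 -0.0217]
0.2 [-0.0026 -0.0006 -0.0247]
230 [(180, np.int64(128), np.int64(116)), (182, np.int64(253), np.int64(110)), (184, np.int64(249), np.int64(107)), (186, np.int64(212), np.int64(125)), (188, np.int64(139), np.int64(119)), (190, np.int64(141), np.int64(116)), (192, np.int64(145), np.int64(116)), (194, np.int64(145), np.int64(118)), (196, np.int64(148), np.int64(117)), (198, np.int64(148), np.int64(121)), (200, np.int64(145), np.int64(120)), (202, np.int64(147), np.int64(95)), (204, np.int64(145), np.int64(97)), (206, np.int64(141), np.int64(96)), (208, np.int64(140), np.int64(98)), (210, np.int64(158), np.int64(97)), (212, np.int64(161), np.int64(100)), (214, np.int64(150), np.int64(99)), (216, np.int64(255), np.int64(54)), (218, np.int64(255), np.int64(55)), (220, np.int64(246), np.int64(86)), (222, np.in
[... 2350 characters left out ...]
113)), (194, np.int64(139), np.int64(121)), (196, np.int64(142), np.int64(117)), (198, np.int64(148), np.int64(119)), (200, np.int64(151), np.int64(120)), (202, np.int64(151), np.int64(120)), (204, np.int64(137), np.int64(110)), (206, np.int64(148), np.int64(95)), (208, np.int64(154), np.int64(94)), (210, np.int64(150), np.int64(99)), (212, np.int64(140), np.int64(97)), (214, np.int64(255), np.int64(60)), (216, np.int64(255), np.int64(52)), (218, np.int64(255), np.int64(50)), (220, np.int64(255), np.int64(45)), (222, np.int64(255), np.int64(34)), (224, np.int64(154), np.int64(146)), (226, np.int64(138), np.int64(153)), (228, np.int64(139), np.int64(152)), (230, np.int64(138), np.int64(153))]
```

{"name": "arm_command", "arguments": {"steps": [{"x":0.92,"y":-0.35,"z":0,"twist":0,"grip":1},{"x":0.92,"y":-0.35,"z":0,"twist":0,"grip":1},{"x":0.92,"y":-0.35,"z":0,"twist":0,"grip":1},{"x":0.92,"y":-0.35,"z":0,"twist":0,"grip":1},{"x":0,"y":0,"z":0.5,"twist":0,"grip":1}]}}

```text
time: 5.92
tcp_pos: [0.608, -0.0969, 0.164]
tool_rot: [1.0, -0.026, 0.002, 0.0]
force: [1.6, 0.9, -0.3]
finger_gap: 0.0564
gripper_force: 43.0
```

{"name": "arm_command", "arguments": {"steps": [{"x":0,"y":0,"z":0.9,"twist":0,"grip":1},{"x":0,"y":0,"z":0.9,"twist":0,"grip":1},{"x":0,"y":0,"z":0.9,"twist":0,"grip":1},{"x":0,"y":0,"z":0.9,"twist":0,"grip":1},{"x":0,"y":0,"z":0,"twist":0,"grip":1}]}}

```text
time: 6.33
tcp_pos: [0.6022, -0.0973, 0.0674]
tool_rot: [1.0, -0.026, -0.003, -0.0]
force: [-1.4, 0.2, -2.3]
finger_gap: 0.0562
gripper_force: 43.1
```

```bash
python3 - <<'E'
from h import *
s,T=st();print(np.round(T.T@(np.array([.6013,-.0967,.03])-s['tcp_pos']),4))
E
```

```text
t 6.33 tcp [ 0.6022 -0.0973  0.0674] yaw -0.0524 F [-1.4  0.2 -2.3] gap 0.0562 gf 43.1 q [-0.2   0.07  1.76 -0.    1.32  1.42]
[-0.0007 -0.0005  0.0375]
```

{"name": "arm_command", "arguments": {"steps": [{"x":0.08,"y":0,"z":0.2,"twist":0,"grip":1},{"x":0,"y":0,"z":0.2,"twist":0,"grip":1},{"x":0,"y":0,"z":0.12,"twist":0,"grip":1},{"x":0,"y":0,"z":0,"twist":0,"grip":1},{"x":0,"y":0,"z":0,"twist":0,"grip":1}]}}

```text
time: 6.75
tcp_pos: [0.6068, -0.0966, 0.06]
tool_rot: [1.0, -0.026, 0.0, 0.0]
force: [0.0, 1.1, -1.5]
finger_gap: 0.0565
gripper_force: 43.1
```

{"name": "arm_command", "arguments": {"steps": [{"x":0,"y":0,"z":0.08,"twist":0,"grip":1},{"x":0,"y":0,"z":0,"twist":0,"grip":1}]}}

```text
time: 6.92
tcp_pos: [0.6066, -0.0965, 0.0575]
tool_rot: [1.0, -0.026, 0.0, 0.0]
force: [-0.4, 0.5, -1.5]
finger_gap: 0.0564
gripper_force: 43.1
```

{"name": "arm_command", "arguments": {"steps": [{"x":0,"y":0,"z":0.08,"twist":0,"grip":1},{"x":0,"y":0,"z":0,"twist":0,"grip":1}]}}

```text
time: 7.08
tcp_pos: [0.6064, -0.0965, 0.0551]
tool_rot: [1.0, -0.026, -0.0, -0.0]
force: [0.5, -0.2, -2.0]
finger_gap: 0.057
gripper_force: 43.1
```

{"name": "arm_command", "arguments": {"steps": [{"x":-0.08,"y":0,"z":0.08,"twist":0,"grip":1},{"x":0,"y":0,"z":0.06,"twist":0,"grip":1},{"x":0,"y":0,"z":0,"twist":0,"grip":1}]}}

```text
time: 7.33
tcp_pos: [0.6043, -0.0964, 0.0514]
tool_rot: [1.0, -0.026, -0.0, -0.0]
force: [0.3, 1.1, -0.9]
finger_gap: 0.0566
gripper_force: 43.1
```

{"name": "arm_command", "arguments": {"steps": [{"x":0,"y":0,"z":0.08,"twist":0,"grip":1},{"x":0,"y":0,"z":0,"twist":0,"grip":1}]}}

```text
time: 7.5
tcp_pos: [0.6044, -0.0964, 0.0494]
tool_rot: [1.0, -0.026, -0.0, -0.0]
force: [0.1, -0.2, -1.2]
finger_gap: 0.0567
gripper_force: 43.1
```

{"name": "arm_command", "arguments": {"steps": [{"x":0,"y":0,"z":0.08,"twist":0,"grip":1},{"x":0,"y":0,"z":0,"twist":0,"grip":1}]}}

```text
time: 7.67
tcp_pos: [0.6046, -0.0964, 0.0478]
tool_rot: [1.0, -0.026, 0.0, 0.0]
force: [0.3, -0.1, -0.6]
finger_gap: 0.0568
gripper_force: 43.1
```

{"name": "arm_command", "arguments": {"steps": [{"x":0,"y":0,"z":0.08,"twist":0,"grip":1},{"x":0,"y":0,"z":0,"twist":0,"grip":1}]}}

```text
time: 7.83
tcp_pos: [0.6048, -0.0964, 0.0476]
tool_rot: [1.0, -0.026, 0.0, 0.0]
force: [-11.5, 3.6, 19.1]
finger_gap: 0.0562
gripper_force: 44.7
```

{"name": "arm_command", "arguments": {"steps": [{"x":0,"y":0,"z":0.08,"twist":0,"grip":1},{"x":0,"y":0,"z":0,"twist":0,"grip":1}]}}

```text
time: 8.0
tcp_pos: [0.6049, -0.0964, 0.0475]
tool_rot: [1.0, -0.026, 0.001, 0.0]
force: [-21.9, 2.9, 38.7]
finger_gap: 0.0567
gripper_force: 46.4
```

{"name": "arm_command", "arguments": {"steps": [{"x":0,"y":0,"z":-0.12,"twist":0,"grip":1},{"x":0,"y":0,"z":0,"twist":0,"grip":-0.7},{"x":0,"y":0,"z":0,"twist":0,"grip":-0.7},{"x":0,"y":0,"z":0,"twist":0,"grip":-0.7},{"x":0,"y":0,"z":0,"twist":0,"grip":-0.7}]}}

```text
time: 8.42
tcp_pos: [0.6044, -0.0964, 0.0463]
tool_rot: [1.0, -0.026, -0.0, -0.0]
force: [-0.8, 1.0, 0.2]
finger_gap: 0.0728
gripper_force: 0.0
```

{"name": "arm_command", "arguments": {"steps": [{"x":0,"y":0,"z":0,"twist":0,"grip":-0.7},{"x":0,"y":0,"z":-0.1,"twist":0,"grip":-0.7},{"x":0,"y":0,"z":-0.3,"twist":0,"grip":-0.7},{"x":0,"y":0,"z":-0.6,"twist":0,"grip":-0.7}]}}

```text
time: 8.75
tcp_pos: [0.6038, -0.0963, 0.0709]
tool_rot: [1.0, -0.026, -0.001, -0.0]
force: [0.4, 0.1, -0.7]
finger_gap: 0.0728
gripper_force: 0.0
```

{"name": "arm_command", "arguments": {"steps": [{"x":0,"y":0,"z":-0.9,"twist":0,"grip":-0.7},{"x":0,"y":0,"z":-0.9,"twist":0,"grip":-0.7},{"x":0,"y":0,"z":-0.9,"twist":0,"grip":-0.7},{"x":-0.5,"y":0,"z":-0.9,"twist":0,"grip":-0.7},{"x":-0.9,"y":0,"z":-0.9,"twist":0,"grip":-0.7}]}}

```text
time: 9.17
tcp_pos: [0.57, -0.0946, 0.1857]
tool_rot: [1.0, -0.026, 0.0, -0.0]
force: [0.7, 0.5, 0.8]
finger_gap: 0.0726
gripper_force: 0.0
```

{"name": "arm_command", "arguments": {"steps": [{"x":-0.9,"y":0,"z":-0.9,"twist":0,"grip":-0.7},{"x":-0.9,"y":0,"z":-0.5,"twist":0,"grip":-0.7},{"x":-0.8,"y":0,"z":0,"twist":0,"grip":-0.7},{"x":0,"y":0,"z":0,"twist":0,"grip":-0.7},{"x":0,"y":0,"z":0,"twist":0,"grip":-0.7}]}}

```text
time: 9.58
tcp_pos: [0.5044, -0.0913, 0.2205]
tool_rot: [1.0, -0.026, 0.001, 0.0]
force: [0.3, 0.1, -0.0]
finger_gap: 0.0725
gripper_force: 0.0
```

```bash
python3 - <<'E'
from h import *
s,T=st();w=cam('wrist','w6');print(blobs(w,(40,50,40),(95,255,255),300)[0])
E
```

```text
t 9.58 tcp [ 0.5044 -0.0913  0.2205] yaw -0.0515 F [ 0.3  0.1 -0. ] gap 0.0725 gf 0.0 q [-0.23 -0.24  1.8   0.    1.58  1.39]
[([188, 52, 65, 91, 821], [231.1, 105.0]), ([287, 53, 85, 93, 5001], [329.4, 100.7]), ([70, 92, 63, 48, 980], [110.1, 121.4])]
```

View pics/w6.png

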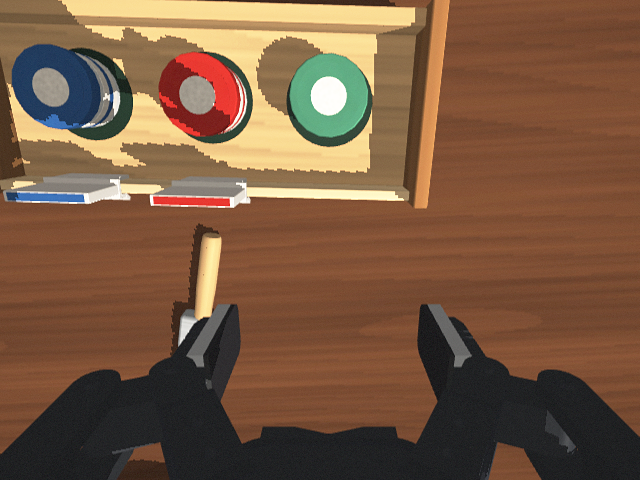

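The green tin stands on its pad at (329,100), upright and centred. The lip strip runs along rows 190–201, from u=250 to 408. I'll measure the lip line, height and yaw.

```bash
python3 - <<'E'
from h import *
def outer(im,us,r0,r1):
    sat=cv2.cvtColor(im['color'],cv2.COLOR_RGB2HSV)[:,:,1].astype(float);pts=[]
    for u in us:
        c=sat[r0:r1,u];d=c[2:]-c[:-2];i=d.argmax();a=d[max(i-1,0):i+2];pts.append((u,r0+1+max(i-1,0)+(a*np.arange(len(a))).sum()/a.sum()))
    p=np.array(pts);k=np.polyfit(p[:,0],p[:,1],1);
    for _ in range(3):
        g=abs(np.polyval(k,p[:,0])-p[:,1])<1.2;k=np.polyfit(p[g,0],p[g,1],1)
    return k,g.sum()
L=[]
for tag,us,r in(('w6',range(258,402),(192,208)),('w5',range(196,366),(214,232)),('w4',range(120,285),(214,232))):
    im=load(tag);k,n=outer(im,us,*r);a,b=[np.r_[u,np.polyval(k,u)] for u in(us[0],us[-1])]
    A,B=onz(im,*a,.058),onz(im,*b,.058);d=A-B;yaw=np.arctan2(-d[0],d[1]);print(tag,n,k,A.round(4),B.round(4),'rack yaw',yaw.round(4))
    o,d1=ray(im,*a);_,d2=ray(im,*b);N=np.cross(d1,d2);N/=np.linalg.norm(N);L.append((o,N))
    ex=np.array([np.cos(yaw),np.sin(yaw),0]);pad=np.array([.6013,-.0967,.03]);print(' outer edge rel pad x',((A-pad)@ex).round(4),'expected -0.076')
# green lid center
im=load('w6');m=cv2.inRange(cv2.cvtColor(im['color'],cv2.COLOR_RGB2HSV),(60,80,90),(90,255,255));m[:,:280]=0;m[:,380:]=0;m[160:]=0
c=max(cv2.findContours(m,0,1)[0],key=cv2.contourArea);(x,y),r=cv2.minEnclosingCircle(c);print((x,y,r),onz(im,x,y,.072).round(4))
# lip height: intersect edge planes at y=-.1
for i in(1,2):
    (o1,n1),(o2,n2)=L[0],L[i];A=np.array([[n1[0],n1[2]],[n2[0],n2[2]]]);b=np.array([n1@o1-n1[1]*-.1,n2@o2-n2[1]*-.1]);print('lip x,z',np.linalg.solve(A,b))
# cheek corners for yaw check
E
```

```text
w6 144 [2.75946186e-02 1.89095661e+02] [ 0.5289 -0.0342  0.058 ] [ 0.5195 -0.1521  0.058 ] rack yaw -0.0801
 outer edge rel pad x -0.0771 expected -0.076
w5 170 [2.74542182e-02 2.13562627e+02] [ 0.5291 -0.0328  0.058 ] [ 0.5195 -0.1537  0.058 ] rack yaw -0.0799
 outer edge rel pad x -0.077 expected -0.076
w4 165 [2.84100246e-02 2.15353719e+02] [ 0.5289 -0.037   0.058 ] [ 0.5194 -0.1546  0.058 ] rack yaw -0.0801
 outer edge rel pad x -0.077 expected -0.076
(327.4193115234375, 95.19938659667969, 42.05094528198242) [ 0.6026 -0.0955  0.072 ]
lip x,z [0.5233745  0.05652774]
lip x,z [0.52327378 0.05600025]
```

Rack yaw is −0.080 and the lip spot is about (0.529, −0.091, 0.058). Now to look at the box.

{"name": "arm_command", "arguments": {"steps": [{"x":-0.1,"y":-0.6,"z":0,"twist":0,"grip":-1},{"x":-0.2,"y":-0.95,"z":0,"twist":0,"grip":-1},{"x":-0.2,"y":-0.95,"z":0,"twist":0,"grip":-1},{"x":-0.2,"y":-0.95,"z":0,"twist":0,"grip":-1},{"x":-0.2,"y":-0.95,"z":0,"twist":0,"grip":-1}]}}

```text
time: 10.05
tcp_pos: [0.4881, 0.0208, 0.2189]
tool_rot: [1.0, -0.026, -0.0, -0.0]
force: [-0.1, -0.1, 0.0]
finger_gap: 0.0853
gripper_force: 0.0
```

{"name": "arm_command", "arguments": {"steps": [{"x":-0.2,"y":-0.95,"z":0,"twist":0,"grip":-1},{"x":-0.2,"y":-0.95,"z":0,"twist":0,"grip":-1},{"x":-0.2,"y":-0.95,"z":0,"twist":0,"grip":-1},{"x":-0.2,"y":-0.95,"z":0,"twist":0,"grip":-1},{"x":-0.2,"y":-0.95,"z":0,"twist":0,"grip":-1}]}}

```text
time: 10.47
tcp_pos: [0.4691, 0.141, 0.2189]
tool_rot: [1.0, -0.026, -0.0, 0.0]
force: [0.6, 0.6, -0.1]
finger_gap: 0.0853
gripper_force: 0.0
```

{"name": "arm_command", "arguments": {"steps": [{"x":-0.2,"y":-0.95,"z":0,"twist":0,"grip":-1},{"x":-0.2,"y":-0.95,"z":0,"twist":0,"grip":-1},{"x":-0.2,"y":-0.95,"z":0,"twist":0,"grip":-1},{"x":0,"y":0,"z":0,"twist":0,"grip":-1},{"x":0,"y":0,"z":0,"twist":0,"grip":-1}]}}

```text
time: 10.88
tcp_pos: [0.4578, 0.2126, 0.2188]
tool_rot: [1.0, -0.025, -0.001, 0.0]
force: [0.8, -0.2, -0.6]
finger_gap: 0.0853
gripper_force: 0.0
```

```bash
python3 - <<'E'
from h import *
s,T=st();w=cam('wrist','w7')
E
```

```text
t 10.88 tcp [0.4578 0.2126 0.2188] yaw -0.0491 F [ 0.8 -0.2 -0.6] gap 0.0853 gf 0.0 q [ 0.38 -0.26  1.82 -0.    1.58  2.  ]
```

{"name": "arm_command", "arguments": {"steps": [{"x":-0.2,"y":-0.95,"z":0,"twist":0,"grip":-1},{"x":-0.2,"y":-0.95,"z":0,"twist":0,"grip":-1},{"x":-0.2,"y":-0.95,"z":0,"twist":0,"grip":-1},{"x":0,"y":0,"z":0,"twist":0,"grip":-1},{"x":0,"y":0,"z":0,"twist":0,"grip":-1}]}}

```text
time: 11.35
tcp_pos: [0.4465, 0.2834, 0.219]
tool_rot: [1.0, -0.025, -0.0, 0.0]
force: [-0.4, 0.2, -0.3]
finger_gap: 0.0858
gripper_force: 0.0
```

```bash
python3 - <<'E'
from h import *
s,T=st();w=cam('wrist','w8');a=cv2.imread('pics/w7.png')[0:300];b=cv2.imread('pics/w8.png')[0:300];cv2.imwrite('pics/w78.png',np.vstack([a,b]))
E
```

```text
t 11.35 tcp [0.4465 0.2834 0.219 ] yaw -0.0506 F [-0.4  0.2 -0.3] gap 0.0858 gf 0.0 q [ 0.52 -0.2   1.77 -0.    1.57  2.14]
```

View pics/w78.png

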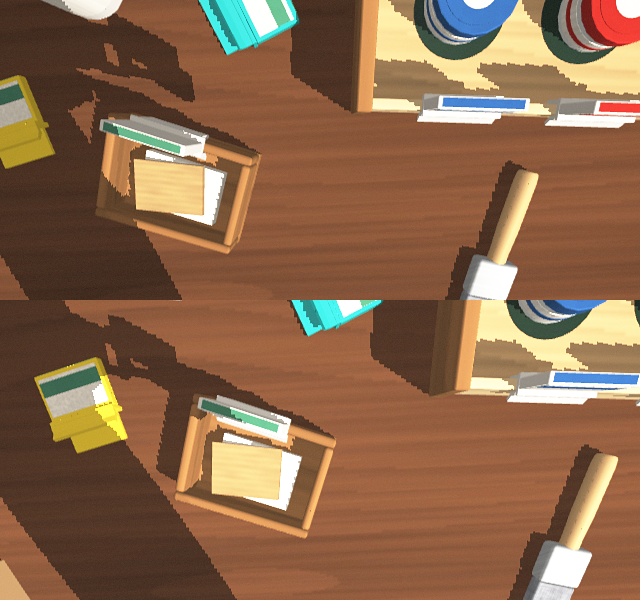

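The holder hangs on the far wall with its green label toward the robot, at about (150,138) in the upper picture and (243,415) in the lower; its yaw is roughly −0.35. I'll enlarge both views for the corners.

```bash
python3 - <<'E'
from h import *
a=cv2.imread('pics/w7.png')[105:170,90:270];b=cv2.imread('pics/w8.png')[85:155,170:350]
cv2.imwrite('pics/z78.png',np.vstack([cv2.resize(x,None,fx=4.4,fy=4.4,interpolation=cv2.INTER_CUBIC) for x in(a,b)]))
E
```

```text
(no output)
```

View pics/z78.png

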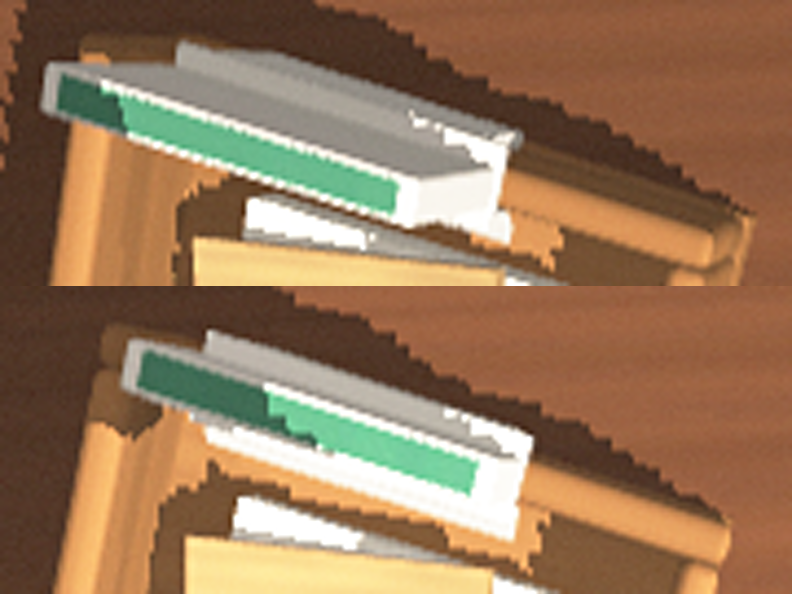

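The green band lies on the holder's narrow top face, centred at zoom (228,144) in the upper crop and (307,424) in the lower. I'll triangulate the band and the wall's outer edge.

```bash
python3 - <<'E'
from h import *
R_=[]
for tag,(u0,u1,v0,v1) in(('w7',(90,200,110,165)),('w8',(185,300,90,145))):
    im=load(tag);m=cv2.inRange(cv2.cvtColor(im['color'],cv2.COLOR_RGB2HSV),(60,80,30),(95,255,255));M=np.zeros_like(m);M[v0:v1,u0:u1]=m[v0:v1,u0:u1]
    p=np.argwhere(M)[:,::-1].astype(np.float32);r=cv2.minAreaRect(p);b=cv2.boxPoints(r);print(tag,len(p),r,b.round(1).tolist())
    b=b[np.argsort(b[:,0])];l=b[:2].mean(0);q=b[2:].mean(0)
    A,B=onz(im,*l,.089),onz(im,*q,.089);d=A-B;print('ends',A.round(4),B.round(4),'len',np.linalg.norm(d).round(4),'yaw',np.arctan2(-d[0],d[1]).round(4),'mid',((A+B)/2).round(4))
    R_.append((im,l,q))
for k in(1,2): print('tri end',tri(*[ray(x[0],*x[k]) for x in R_]).round(4))
print('tri mid',tri(*[ray(x[0],*((x[1]+x[2])/2)) for x in R_]).round(4))
# wall outer top edge right part & front wall outer edge (z=.045)
im=load('w8');pt=lambda x,y:onz(im,170+x/4.4,85+(y-286)/4.4,.045)
a,b=pt(535,462),pt(725,522);d=a-b;print('wall edge',a.round(4),b.round(4),np.arctan2(-d[0],d[1]).round(3))
a,b=onz(im,178,196,.045),onz(im,306,236,.045);d=a-b;print('front wall',a.round(4),b.round(4),np.arctan2(-d[0],d[1]).round(3))
E
```

```text
w7 585 ((141.275146484375, 137.70919799804688), (80.55960845947266, 7.556096076965332), 17.592424392700195) [[101.69999694824219, 129.10000610351562], [104.0, 121.9000015258789], [180.8000030517578, 146.3000030517578], [178.5, 153.5]]
ends [0.5424 0.3656 0.089 ] [0.5234 0.3151 0.089 ] len 0.054 yaw -0.3599 mid [0.5329 0.3404 0.089 ]
w8 611 ((239.5, 116.0), (79.37316131591797, 7.9056925773620605), 18.434946060180664) [[200.60000610351562, 107.19999694824219], [203.10000610351562, 99.69999694824219], [278.3999938964844, 124.80000305175781], [275.8999938964844, 132.3000030517578]]
ends [0.5423 0.3654 0.089 ] [0.5233 0.3155 0.089 ] len 0.0535 yaw -0.3638 mid [0.5328 0.3405 0.089 ]
tri end [0.5423 0.3652 0.0897]
tri end [0.5233 0.3156 0.0876]
tri mid [0.5329 0.3408 0.0887]
wall edge [0.5251 0.3093 0.045 ] [0.5127 0.2749 0.045 ] -0.346
front wall [0.4723 0.4111 0.045 ] [0.431  0.3042 0.045 ] -0.369
```

Both views agree: the holder is at (0.5329, 0.3405), its top at 0.0887, yaw −0.362. Next I'll turn to the grasp yaw of 1.209.

{"name": "arm_command", "arguments": {"steps": [{"x":0,"y":0,"z":0,"twist":-0.9,"grip":0},{"x":0,"y":0,"z":0,"twist":-0.9,"grip":0},{"x":0,"y":0,"z":0,"twist":-0.9,"grip":0},{"x":0,"y":0,"z":0,"twist":-0.9,"grip":0},{"x":0,"y":0,"z":0,"twist":-0.9,"grip":0}]}}

```text
time: 11.82
tcp_pos: [0.4468, 0.2821, 0.2194]
tool_rot: [0.98, 0.199, 0.0, 0.0]
force: [0.2, -0.4, -1.0]
finger_gap: 0.0429
gripper_force: 0.0
```

{"name": "arm_command", "arguments": {"steps": [{"x":0,"y":0,"z":0,"twist":-0.9,"grip":0},{"x":0,"y":0,"z":0,"twist":-0.9,"grip":0},{"x":0,"y":0,"z":0,"twist":-0.9,"grip":0},{"x":0,"y":0,"z":0,"twist":-0.9,"grip":0},{"x":0,"y":0,"z":0,"twist":-0.9,"grip":0}]}}

```text
time: 12.23
tcp_pos: [0.4468, 0.282, 0.2194]
tool_rot: [0.911, 0.413, 0.0, 0.0]
force: [0.0, 0.6, 1.1]
finger_gap: 0.0428
gripper_force: 0.0
```

{"name": "arm_command", "arguments": {"steps": [{"x":0,"y":0,"z":0,"twist":-0.9,"grip":0},{"x":0,"y":0,"z":0,"twist":-0.9,"grip":0},{"x":0,"y":0,"z":0,"twist":-0.9,"grip":0},{"x":0,"y":0,"z":0,"twist":-0.9,"grip":0},{"x":0,"y":0,"z":0,"twist":0,"grip":0}]}}

```text
time: 12.65
tcp_pos: [0.4468, 0.2822, 0.2194]
tool_rot: [0.822, 0.569, 0.0, 0.0]
force: [0.6, 0.2, 0.3]
finger_gap: 0.0428
gripper_force: 0.0
```

```bash
python3 - <<'E'
from h import *
s,T=st();print(np.round(T.T@(np.array([.5329,.3405,.054])-s['tcp_pos']),4))
E
```

```text
t 12.65 tcp [0.4468 0.2822 0.2194] yaw 1.2117 F [0.6 0.2 0.3] gap 0.0428 gf 0.0 q [ 0.52 -0.2   1.77 -0.    1.57  0.87]
[0.0849 0.0601 0.1654]
```

{"name": "arm_command", "arguments": {"steps": [{"x":0.85,"y":0.6,"z":0,"twist":0,"grip":0},{"x":0.85,"y":0.6,"z":0,"twist":0,"grip":0},{"x":0.85,"y":0.6,"z":0,"twist":0,"grip":0},{"x":0.85,"y":0.6,"z":0.4,"twist":0,"grip":0},{"x":0,"y":0,"z":0.8,"twist":0,"grip":0}]}}

```text
time: 13.07
tcp_pos: [0.5361, 0.3426, 0.1904]
tool_rot: [0.824, 0.566, 0.002, 0.0]
force: [0.5, 0.5, 0.3]
finger_gap: 0.0427
gripper_force: 0.0
```

{"name": "arm_command", "arguments": {"steps": [{"x":0,"y":0,"z":0.8,"twist":0,"grip":0},{"x":0,"y":0,"z":0.8,"twist":0,"grip":0},{"x":0,"y":0,"z":0.6,"twist":0,"grip":0},{"x":0,"y":0,"z":0,"twist":0,"grip":0},{"x":0,"y":0,"z":0,"twist":0,"grip":0}]}}

```text
time: 13.48
tcp_pos: [0.5325, 0.3411, 0.1342]
tool_rot: [0.823, 0.567, -0.0, -0.0]
force: [0.2, 0.1, 0.7]
finger_gap: 0.0431
gripper_force: 0.0
```

```bash
python3 - <<'E'
from h import *
s,T=st();im=cam('wrist','w9')
m=cv2.inRange(cv2.cvtColor(im['color'],cv2.COLOR_RGB2HSV),(60,80,30),(95,255,255))
n,l,ss,c=cv2.connectedComponentsWithStats(m)
for i in range(1,n):
    if ss[i][4]<200: continue
    p=np.argwhere(l==i)[:,::-1].astype(np.float32);r=cv2.minAreaRect(p);b=cv2.boxPoints(r)
    W=np.array([onz(im,*q,.0888) for q in b]);t=(W-s['tcp_pos'])@T;print(ss[i],c[i].round(1),b.round(0).tolist(),'tool',t[:,:2].round(4).tolist(),t.mean(0).round(4))
print(np.round(T.T@(np.array([.5329,.3405,.054])-s['tcp_pos']),4))
E
```

```text
t 13.48 tcp [0.5325 0.3411 0.1342] yaw 1.2069 F [0.2 0.1 0.7] gap 0.0431 gf 0.0 q [ 0.53  0.07  1.65 -0.    1.42  0.89]
[296   0  28  21 344] [309.9   7.8] [[296.0, 0.0], [312.0, -9.0], [324.0, 11.0], [308.0, 21.0]] tool [[0.1294, -0.0134], [0.1329, -0.0064], [0.1251, -0.0011], [0.1215, -0.0082]] [ 0.1272 -0.0073  0.0453]
[ 427  214  111  105 4657] [477.2 261.3] [[421.0, 258.0], [487.0, 205.0], [539.0, 271.0], [473.0, 324.0]] tool [[0.0091, 0.0501], [0.0379, 0.0821], [0.0017, 0.115], [-0.0306, 0.0828]] [0.0045 0.0825 0.0454]
[323 228  11  91 917] [327.7 273.2] [[323.0, 228.0], [333.0, 228.0], [333.0, 318.0], [323.0, 318.0]] tool [[0.0259, -0.002], [0.0259, 0.0032], [-0.0269, 0.0034], [-0.0269, -0.0023]] [-0.0005  0.0006  0.0454]
[-0.0003  0.0006  0.0802]
```

{"name": "arm_command", "arguments": {"steps": [{"x":0,"y":0.02,"z":0.8,"twist":0,"grip":0},{"x":0,"y":0,"z":0.8,"twist":0,"grip":0},{"x":0,"y":0,"z":0.8,"twist":0,"grip":0},{"x":0,"y":0,"z":0.4,"twist":0,"grip":0},{"x":0,"y":0,"z":0.2,"twist":0,"grip":0}]}}

```text
time: 13.95
tcp_pos: [0.5329, 0.3414, 0.059]
tool_rot: [0.823, 0.568, -0.0, -0.0]
force: [-0.2, 0.0, 0.5]
finger_gap: 0.0425
gripper_force: 0.0
```

{"name": "arm_command", "arguments": {"steps": [{"x":0,"y":0,"z":0,"twist":0,"grip":0},{"x":0,"y":0,"z":0,"twist":0,"grip":0}]}}

```text
time: 14.12
tcp_pos: [0.5334, 0.3418, 0.0607]
tool_rot: [0.823, 0.568, 0.001, 0.0]
force: [0.3, 0.1, -0.2]
finger_gap: 0.0426
gripper_force: 0.0
```

{"name": "arm_command", "arguments": {"steps": [{"x":-0.05,"y":0,"z":0.2,"twist":0,"grip":0},{"x":0,"y":0,"z":0,"twist":0,"grip":0},{"x":0,"y":0,"z":0,"twist":0,"grip":0}]}}

```text
time: 14.37
tcp_pos: [0.5326, 0.3403, 0.0547]
tool_rot: [0.823, 0.568, 0.0, 0.0]
force: [-0.4, 0.2, -0.1]
finger_gap: 0.0424
gripper_force: 0.0
```

{"name": "arm_command", "arguments": {"steps": [{"x":0,"y":0,"z":0,"twist":0,"grip":1},{"x":0,"y":0,"z":0,"twist":0,"grip":1},{"x":0,"y":0,"z":0,"twist":0,"grip":1},{"x":0,"y":0,"z":0,"twist":0,"grip":1},{"x":0,"y":0,"z":0,"twist":0,"grip":1}], "force": 60}}

```text
time: 14.78
tcp_pos: [0.5327, 0.3405, 0.0547]
tool_rot: [0.823, 0.568, 0.0, 0.0]
force: [0.5, 0.6, 2.8]
finger_gap: 0.0071
gripper_force: 58.6
```

{"name": "arm_command", "arguments": {"steps": [{"x":0,"y":0,"z":0,"twist":0,"grip":1},{"x":0,"y":0,"z":0,"twist":0,"grip":1}]}}

```text
time: 14.95
tcp_pos: [0.5327, 0.3404, 0.0546]
tool_rot: [0.823, 0.568, 0.0, 0.0]
force: [0.0, 0.3, 3.1]
finger_gap: 0.0072
gripper_force: 58.7
```

```bash
python3 - <<'E'
from h import *
s,T=st();print(np.round(T.T@(np.array([.5329,.3405,.0447])-s['tcp_pos']),4))
E
```

```text
t 14.95 tcp [0.5327 0.3404 0.0546] yaw 1.2088 F [0.  0.3 3.1] gap 0.0072 gf 58.7 q [ 0.53  0.13  1.72 -0.    1.29  0.89]
[0.0002 0.0002 0.0099]
```

{"name": "arm_command", "arguments": {"steps": [{"x":0,"y":0,"z":-0.3,"twist":0,"grip":1},{"x":0,"y":0,"z":-0.6,"twist":0,"grip":1},{"x":0,"y":0,"z":-0.9,"twist":0,"grip":1},{"x":0,"y":0,"z":-0.9,"twist":0,"grip":1},{"x":0,"y":0,"z":-0.9,"twist":0,"grip":1}]}}

```text
time: 15.37
tcp_pos: [0.5324, 0.3403, 0.1466]
tool_rot: [0.823, 0.568, 0.0, -0.0]
force: [0.2, -0.4, -0.2]
finger_gap: 0.0075
gripper_force: 58.4
```

{"name": "arm_command", "arguments": {"steps": [{"x":0,"y":0,"z":-0.9,"twist":-0.7,"grip":1},{"x":0,"y":0,"z":-0.7,"twist":-0.7,"grip":1},{"x":0,"y":0,"z":0,"twist":-0.7,"grip":1},{"x":0,"y":0,"z":0,"twist":-0.72,"grip":1},{"x":0,"y":0,"z":0,"twist":0,"grip":1}]}}

```text
time: 15.78
tcp_pos: [0.5325, 0.3404, 0.186]
tool_rot: [0.734, 0.68, 0.001, 0.0]
force: [1.0, -0.2, -0.8]
finger_gap: 0.0074
gripper_force: 58.3
```

```bash
python3 - <<'E'
from h import *
s,T=st();print(np.round(T.T@(np.array([.5290,-.0909,.068])-s['tcp_pos']),4))
im=cam('wrist','w10')
m=cv2.inRange(cv2.cvtColor(im['color'],cv2.COLOR_RGB2HSV),(60,80,30),(95,255,255));n,l,ss,c=cv2.connectedComponentsWithStats(m)
for i in range(1,n):
    if ss[i][4]<300: continue
    r=cv2.minAreaRect(np.argwhere(l==i)[:,::-1].astype(np.float32));b=cv2.boxPoints(r);t=(np.array([onz(im,*q,s['tcp_pos'][2]+.034) for q in b])-s['tcp_pos'])@T;print(ss[i],r,t[:,:2].round(4).tolist(),t.mean(0).round(4))
E
```

```text
t 15.78 tcp [0.5325 0.3404 0.186 ] yaw 1.4944 F [ 1.  -0.2 -0.8] gap 0.0074 gf 58.3 q [0.53 0.04 1.6  0.   1.5  0.6 ]
[-0.4304  0.0293  0.1177]
[354   0  24  41 609] ((365.8823547363281, 18.5294189453125), (41.71612548828125, 15.037208557128906), 75.96376037597656) [[0.1073, 0.0073], [0.1081, 0.011], [0.099, 0.0139], [0.0982, 0.0101]] [ 0.1032  0.0106 -0.0339]
[ 401  234   83   87 3134] ((441.8891296386719, 276.2671203613281), (69.3482894897461, 68.96134948730469), 64.53665161132812) [[0.0374, 0.0218], [0.0469, 0.0401], [0.0261, 0.0517], [0.0155, 0.0327]] [ 0.0315  0.0366 -0.0339]
[ 320  292   18  136 2318] ((328.5, 359.5), (135.0, 17.0), 90.0) [[0.0265, -0.0018], [0.0264, 0.0036], [-0.0271, 0.004], [-0.027, -0.0022]] [-0.0003  0.0009 -0.034 ]
```

{"name": "arm_command", "arguments": {"steps": [{"x":-0.6,"y":0,"z":0,"twist":0,"grip":1},{"x":-0.95,"y":0.07,"z":0,"twist":0,"grip":1},{"x":-0.95,"y":0.07,"z":0,"twist":0,"grip":1},{"x":-0.95,"y":0.07,"z":0,"twist":0,"grip":1},{"x":-0.95,"y":0.07,"z":0,"twist":0,"grip":1}]}}

```text
time: 16.25
tcp_pos: [0.5302, 0.2285, 0.1844]
tool_rot: [0.736, 0.677, -0.0, -0.0]
force: [0.7, 0.1, -1.1]
finger_gap: 0.0073
gripper_force: 58.4
```

{"name": "arm_command", "arguments": {"steps": [{"x":-0.95,"y":0.07,"z":0,"twist":0,"grip":1},{"x":-0.95,"y":0.07,"z":0,"twist":0,"grip":1},{"x":-0.95,"y":0.07,"z":0,"twist":0,"grip":1},{"x":-0.95,"y":0.07,"z":0,"twist":0,"grip":1},{"x":-0.95,"y":0.07,"z":0,"twist":0,"grip":1}]}}

```text
time: 16.67
tcp_pos: [0.5294, 0.1094, 0.1846]
tool_rot: [0.736, 0.677, -0.0, 0.0]
force: [0.4, 0.7, -0.5]
finger_gap: 0.0072
gripper_force: 58.4
```

{"name": "arm_command", "arguments": {"steps": [{"x":-0.95,"y":0.07,"z":0,"twist":0,"grip":1},{"x":-0.95,"y":0.07,"z":0,"twist":0,"grip":1},{"x":-0.95,"y":0.07,"z":0,"twist":0,"grip":1},{"x":-0.95,"y":0.07,"z":0,"twist":0,"grip":1},{"x":-0.95,"y":0.07,"z":0,"twist":0,"grip":1}]}}

```text
time: 17.08
tcp_pos: [0.5285, -0.0096, 0.1846]
tool_rot: [0.736, 0.677, -0.0, 0.0]
force: [0.1, 0.0, -0.2]
finger_gap: 0.007
gripper_force: 58.4
```

{"name": "arm_command", "arguments": {"steps": [{"x":-0.95,"y":0.07,"z":0,"twist":0,"grip":1},{"x":-0.95,"y":0.07,"z":0,"twist":0,"grip":1},{"x":-0.95,"y":0.05,"z":0,"twist":0,"grip":1},{"x":-0.4,"y":0,"z":0,"twist":0,"grip":1},{"x":0,"y":0,"z":0,"twist":0,"grip":1}]}}

```text
time: 17.5
tcp_pos: [0.5268, -0.0913, 0.1844]
tool_rot: [0.736, 0.677, -0.0, -0.0]
force: [-0.0, -0.3, -1.0]
finger_gap: 0.0074
gripper_force: 58.4
```

{"name": "arm_command", "arguments": {"steps": [{"x":0,"y":0,"z":0.8,"twist":0,"grip":1},{"x":0,"y":0,"z":0.8,"twist":0,"grip":1},{"x":0,"y":0,"z":0,"twist":0,"grip":1},{"x":0,"y":0,"z":0,"twist":0,"grip":1}]}}

```text
time: 17.83
tcp_pos: [0.5269, -0.0886, 0.144]
tool_rot: [0.735, 0.678, -0.0, -0.001]
force: [-0.2, 0.1, -0.1]
finger_gap: 0.007
gripper_force: 58.5
```

```bash
python3 - <<'E'
from h import *
s,T=st();print(np.round(T.T@(np.array([.5290,-.0909,.068])-s['tcp_pos']),4))
im=cam('wrist','w11');g=cv2.cvtColor(im['color'],cv2.COLOR_RGB2HSV)
# where lip outer edge should lie
ex=np.array([np.cos(-.08),np.sin(-.08),0]);ey=np.array([-ex[1],ex[0],0]);sp=np.array([.5290,-.0909,.058])
for yy in(.035,.05,.065,.15):
    a=[proj(im,sp+yy*ey+x*ex) for x in(-.004,.004)];r=int(round(a[0][1]));print(yy,np.round(a,1).tolist())
    if 0<=r<480: u=int(a[0][0]);print([(c,int(g[r,c,1]),int(g[r,c,2])) for c in range(max(0,u-20),min(640,u+50),2)])
E
```

```text
t 17.83 tcp [ 0.5269 -0.0886  0.144 ] yaw 1.4906 F [-0.2  0.1 -0.1] gap 0.007 gf 58.5 q [-0.21 -0.16  1.85  0.    1.45 -0.13]
[-0.0021  0.0024  0.076 ]
0.035 [[324.4, 199.2], [337.4, 199.2]]
[(304, 148, 133), (306, 158, 129), (308, 146, 129), (310, 156, 126), (312, 143, 121), (314, 155, 117), (316, 151, 120), (318, 159, 120), (320, 150, 126), (322, 160, 116), (324, 51, 255), (326, 55, 254), (328, 60, 254), (330, 60, 254), (332, 63, 254), (334, 60, 255), (336, 109, 133), (338, 119, 146), (340, 120, 142), (342, 117, 144), (344, 116, 143), (346, 119, 139), (348, 122, 136), (350, 122, 130), (352, 125, 220), (354, 107, 253), (356, 108, 246), (358, 112, 244), (360, 108, 247), (362, 105, 248), (364, 104, 249), (366, 108, 248), (368, 109, 243), (370, 112, 242), (372, 112, 242)]
0.05 [[324.3, 174.8], [337.5, 174.8]]
[(304, 151, 132), (306, 151, 127), (308, 153, 122), (310, 151, 118), (312, 145, 121), (314, 149, 120), (316, 150, 124), (318, 147, 123), (320, 155, 123), (322, 153, 113), (324, 53, 255), (326, 54, 254), (328, 59, 254), (330, 60, 254), (332, 64, 254), (334, 56, 255), (336, 112, 132
[... 267 characters left out ...]
, 246), (370, 120, 127), (372, 111, 119)]
0.065 [[324.2, 149.4], [337.7, 149.4]]
[(304, 142, 124), (306, 150, 122), (308, 145, 120), (310, 152, 114), (312, 157, 114), (314, 150, 122), (316, 164, 112), (318, 135, 121), (320, 150, 121), (322, 0, 255), (324, 4, 254), (326, 3, 254), (328, 3, 254), (330, 3, 255), (332, 0, 255), (334, 27, 153), (336, 23, 152), (338, 109, 150), (340, 112, 143), (342, 123, 133), (344, 121, 143), (346, 120, 140), (348, 115, 140), (350, 119, 137), (352, 126, 127), (354, 107, 250), (356, 106, 245), (358, 114, 244), (360, 109, 246), (362, 107, 248), (364, 104, 249), (366, 105, 249), (368, 109, 246), (370, 110, 247), (372, 118, 128)]
0.15 [[323.6, -16.6], [338.8, -16.6]]
```

{"name": "arm_command", "arguments": {"steps": [{"x":-0.08,"y":0.04,"z":0.7,"twist":0,"grip":1},{"x":0,"y":0,"z":0.3,"twist":0,"grip":1},{"x":0,"y":0,"z":0,"twist":0,"grip":1},{"x":0,"y":0,"z":0,"twist":0,"grip":1},{"x":0,"y":0,"z":0,"twist":0,"grip":1}]}}

```text
time: 18.3
tcp_pos: [0.5285, -0.0914, 0.1204]
tool_rot: [0.735, 0.678, 0.0, 0.0]
force: [-0.2, 0.3, -0.3]
finger_gap: 0.0069
gripper_force: 58.5
```

```bash
cat > lip.py <<'E'
from h import *
def run(tag):
    s,T=st();print('to spot',np.round(T.T@(np.array([.5287,-.0909,.068])-s['tcp_pos']),4))
    im=cam('wrist',tag);g=cv2.cvtColor(im['color'],cv2.COLOR_RGB2HSV).astype(int);sp=np.array([.5287,-.0909,.058]);ey=np.array([.0799,.9968,0])
    for yy in(.04,.047,.054):
        u,r=proj(im,sp+yy*ey);r=int(round(r));u=int(u)
        # outer: saturation drop; inner: saturation rise
        c=g[r-1:r+2,u-25:u+25,1].mean(0);d=np.diff(c);e1,e2=u-25+d.argmin()+.5,u-25+d.argmax()+.5
        A=[T.T@(onz(im,e,r,.058)-s['tcp_pos']) for e in(e1,e2)];print(yy,r,e1,e2,'lip tool y',[a[1].round(4) for a in A],'mid',np.mean([a[1] for a in A]).round(4))
    m=cv2.inRange(g.astype(np.uint8),(60,80,30),(95,255,255));m[:250]=0;m[:,:300]=0;m[:,360:]=0
    p=np.argwhere(m)[:,::-1].astype(np.float32);b=cv2.boxPoints(cv2.minAreaRect(p));t=(np.array([onz(im,*q,s['tcp_pos'][2]+.034) for q in b])-s['tcp_pos'])@T;print('holder',t.mean(0).round(4),t[:,:2].round(4).tolist())
E
python3 -c "import lip;lip.run('w12')"
```

```text
t 18.3 tcp [ 0.5285 -0.0914  0.1204] yaw 1.4908 F [-0.2  0.3 -0.3] gap 0.0069 gf 58.5 q [-0.22 -0.14  1.87  0.    1.4  -0.14]
to spot [0.0005 0.0001 0.0524]
0.04 194 318.5 331.5 lip tool y [np.float64(-0.0046), np.float64(0.0026)] mid -0.001
0.047 181 318.5 331.5 lip tool y [np.float64(-0.0045), np.float64(0.0026)] mid -0.001
0.054 168 318.5 331.5 lip tool y [np.float64(-0.0045), np.float64(0.0026)] mid -0.0009
holder [ 0.003   0.0001 -0.034 ] [[0.033, -0.0033], [0.033, 0.0036], [-0.0271, 0.004], [-0.0271, -0.004]]
```

{"name": "arm_command", "arguments": {"steps": [{"x":0.02,"y":-0.04,"z":0.5,"twist":0,"grip":1},{"x":0,"y":0,"z":0.3,"twist":0,"grip":1},{"x":0,"y":0,"z":0.2,"twist":0,"grip":1},{"x":0,"y":0,"z":0,"twist":0,"grip":1},{"x":0,"y":0,"z":0,"twist":0,"grip":1}]}}

```text
time: 18.77
tcp_pos: [0.527, -0.0908, 0.0938]
tool_rot: [0.735, 0.678, -0.0, -0.0]
force: [-0.6, -0.1, -0.3]
finger_gap: 0.0078
gripper_force: 58.5
```

{"name": "arm_command", "arguments": {"steps": [{"x":0,"y":0,"z":0.1,"twist":0,"grip":1},{"x":0,"y":0,"z":0.1,"twist":0,"grip":1},{"x":0,"y":0,"z":0,"twist":0,"grip":1}]}}

```text
time: 19.02
tcp_pos: [0.5272, -0.0909, 0.0889]
tool_rot: [0.735, 0.678, -0.0, -0.0]
force: [0.7, -0.1, -0.7]
finger_gap: 0.0073
gripper_force: 58.5
```

{"name": "arm_command", "arguments": {"steps": [{"x":0,"y":0,"z":0.1,"twist":0,"grip":1},{"x":0,"y":0,"z":0,"twist":0,"grip":1}]}}

```text
time: 19.18
tcp_pos: [0.5272, -0.0909, 0.0864]
tool_rot: [0.735, 0.678, -0.0, -0.0]
force: [0.7, 0.3, -1.0]
finger_gap: 0.0071
gripper_force: 58.5
```

{"name": "arm_command", "arguments": {"steps": [{"x":0,"y":0,"z":0.1,"twist":0,"grip":1},{"x":0,"y":0,"z":0.1,"twist":0,"grip":1},{"x":0,"y":0,"z":0,"twist":0,"grip":1}]}}

```text
time: 19.43
tcp_pos: [0.527, -0.0908, 0.0812]
tool_rot: [0.735, 0.678, -0.0, -0.0]
force: [-0.1, -0.5, -1.0]
finger_gap: 0.0073
gripper_force: 58.5
```

{"name": "arm_command", "arguments": {"steps": [{"x":0,"y":0,"z":0.1,"twist":0,"grip":1},{"x":0,"y":0,"z":0,"twist":0,"grip":1}]}}

```text
time: 19.6
tcp_pos: [0.5271, -0.0908, 0.0788]
tool_rot: [0.735, 0.678, -0.0, -0.0]
force: [0.4, -0.2, -0.8]
finger_gap: 0.0072
gripper_force: 58.5
```

{"name": "arm_command", "arguments": {"steps": [{"x":0,"y":0,"z":0.1,"twist":0,"grip":1},{"x":0,"y":0,"z":0,"twist":0,"grip":1}]}}

```text
time: 19.77
tcp_pos: [0.5271, -0.0908, 0.0764]
tool_rot: [0.735, 0.678, -0.0, -0.0]
force: [0.5, 0.5, 0.0]
finger_gap: 0.007
gripper_force: 58.5
```

{"name": "arm_command", "arguments": {"steps": [{"x":0,"y":0,"z":0.1,"twist":0,"grip":1},{"x":0,"y":0,"z":0.1,"twist":0,"grip":1},{"x":0,"y":0,"z":0,"twist":0,"grip":1}]}}

```text
time: 20.02
tcp_pos: [0.527, -0.0908, 0.0712]
tool_rot: [0.735, 0.678, -0.0, -0.0]
force: [0.8, -0.0, -0.9]
finger_gap: 0.0075
gripper_force: 58.5
```

{"name": "arm_command", "arguments": {"steps": [{"x":0,"y":0,"z":0.08,"twist":0,"grip":1},{"x":0,"y":0,"z":0,"twist":0,"grip":1}]}}

```text
time: 20.18
tcp_pos: [0.5271, -0.0909, 0.0694]
tool_rot: [0.735, 0.678, -0.0, -0.0]
force: [-0.9, 0.1, -0.2]
finger_gap: 0.0075
gripper_force: 58.5
```

{"name": "arm_command", "arguments": {"steps": [{"x":0,"y":0,"z":0.05,"twist":0,"grip":1},{"x":0,"y":0,"z":0,"twist":0,"grip":1}]}}

```text
time: 20.35
tcp_pos: [0.5272, -0.0909, 0.0684]
tool_rot: [0.735, 0.678, -0.0, -0.0]
force: [-0.6, -0.3, -1.0]
finger_gap: 0.0072
gripper_force: 58.5
```

{"name": "arm_command", "arguments": {"steps": [{"x":0,"y":0,"z":0.04,"twist":0,"grip":1},{"x":0,"y":0,"z":0,"twist":0,"grip":1}]}}

```text
time: 20.52
tcp_pos: [0.5274, -0.0909, 0.0676]
tool_rot: [0.735, 0.678, 0.0, 0.0]
force: [-0.3, -0.5, -0.9]
finger_gap: 0.0072
gripper_force: 58.5
```

{"name": "arm_command", "arguments": {"steps": [{"x":0,"y":0,"z":0.04,"twist":0,"grip":1},{"x":0,"y":0,"z":0,"twist":0,"grip":1}]}}

```text
time: 20.68
tcp_pos: [0.5274, -0.0909, 0.0676]
tool_rot: [0.735, 0.678, 0.0, 0.0]
force: [-5.6, 1.1, 11.0]
finger_gap: 0.0072
gripper_force: 60.3
```

{"name": "arm_command", "arguments": {"steps": [{"x":0,"y":0,"z":0.04,"twist":0,"grip":1},{"x":0,"y":0,"z":0,"twist":0,"grip":1},{"x":0,"y":0,"z":0,"twist":0,"grip":1},{"x":0,"y":0,"z":0,"twist":0,"grip":1}]}}

```text
time: 21.02
tcp_pos: [0.5275, -0.091, 0.0676]
tool_rot: [0.735, 0.678, 0.0, 0.0]
force: [-11.7, 2.5, 22.0]
finger_gap: 0.0071
gripper_force: 62.0
```

```bash
python3 - <<'E'
from h import *
st();a=cam('wrist','w13');b=grab('scene','s1.png');st()
x=cv2.imread('pics/w13.png')[:400];y=cv2.resize(cv2.imread('pics/s1.png')[190:320,150:420],None,fx=2.37,fy=1.54*1,interpolation=cv2.INTER_CUBIC)
cv2.imwrite('pics/fin.png',np.vstack([x,y[:,:640]]) if y.shape[1]>=640 else np.vstack([x,cv2.resize(y,(640,200))]))
E
```

```text
t 21.02 tcp [ 0.5275 -0.091   0.0676] yaw 1.4908 F [-11.7   2.5  22. ] gap 0.0071 gf 62.0 q [-0.22 -0.1   1.93 -0.    1.31 -0.14]
t 21.12 tcp [ 0.5275 -0.0909  0.0675] yaw 1.4909 F [-10.7   2.3  23. ] gap 0.007 gf 62.0 q [-0.22 -0.1   1.93 -0.    1.31 -0.14]
```

View pics/fin.png

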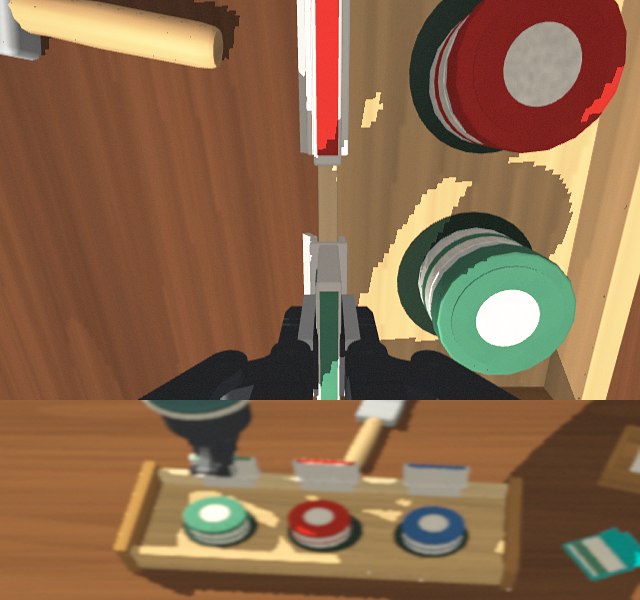

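The holder sits on the lip in front of the green tin, with its band at (330,340) in line with the red holder. The tins are all upright, and the press is steady at about 22 N.

```bash
python3 -c "
from bench import env
print(env.hand_in())"
```

```text
the job is handed in; nothing more can be done
None
```

I handed in the job at about 21 s. The green tin stands upright on the empty pad, and the green holder is fully home on the lip in front of it, with the fingers still pressing it down at about 22 N. No verdict came back from the hand-in.

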